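Put the side-door things back in their caddy bins

ROBOT

A 6-joint arm with a two-finger parallel gripper is mounted at the origin on the work surface. World frame = base frame: x ahead of the robot, y to its left, z up, the work surface at z = 0. Lengths are in m, angles in rad, forces in N, time in s.
With the tool pointing down it reaches from about 0.35 to 0.775 m from the base axis. Payload 7.3 kg.
Tool frame: the origin (TCP) lies on the centre line of the jaws, within the pads' length; the fingertips stand 17 mm ahead of it and the grasp point (between the pads) lies 2 mm behind it (robot.tcp_to_tips is the distance from the TCP to the fingertips, in m); z points along the fingers, y is the line along which they close (so a half turn about z gives the same grasp; the last joint's range is limited). The gripper opens to 92 mm and grips with 3 to 60 N. Pads are 19 mm wide; open, the fingers measure 130 mm over their backs; the gripper's body (75 mm by 190 mm) begins 47 mm behind the grasp point.
Start: joints at [1.062, 0.342, 1.524, -0, 1.275, -0.146], TCP at [0.186, 0.491, 0.244] pointing down, gripper open.
Joint ranges: [-2.53, 2.53], [-0.77, 2.02], [0.04, 2.7], [-1, 4.14], [0.28, 2.66], [-3.11, 3.11]. Speed limits (rad/s): [2.57, 2.57, 3.14, 3.14, 3.14, 3.14].

INTERFACE

Orientations are given as [roll, pitch, yaw] about the fixed x, y, z axes, in that order (R = Rz(yaw) Ry(pitch) Rx(roll)).
In Python, from cell import robot gives the robot as it stands. The module is installed in compiled form; this text tells all that it offers.
- The arm moves only by the tool carry_out, never from a script. Its argument "commands" is a list of rows, each a list of 3 entries, a list of its own where there are three numbers: the shift along the tool's x, y, z in m, then the turn about the tool's z in rad, then the opening, from 0 (shut) to 1 (fully open). In form: [[[dx, dy, dz], yaw, claw], ...]. A call has 1 to 20 rows; each row shifts and turns the commanded pose from where the row before left it, along the tool's axes as they then stand; what a row does not reach is not made up. A row lasts 1/8 s, in which the tool goes at most 62.5 mm and 10.7 degrees, less where a joint would pass 70% of its speed; a pose out of reach is approached as far as the arm can. A call is refused whole if a number of a shift passes 0.0625 or a number of a turn 0.188, either way. A call with a gripper value outside its range is refused whole. The fingers move at their own pace and stop on an object; "newtons" is the grip in N (left out, the last holds). Time passes only in rows, so rows that do not move let the fingers close. It gives the time, the measured TCP pose, the force, the opening and the grip force at its end, in the units of the state.
- robot.observe(): the state, without advancing time (a new reading comes with each control period).
- robot.read_camera(name): name is "scene" or "side" or "wrist"; returns a dict with "pixels" (420x560x3 uint8, red, green, blue), "fx", "fy", "cx", "cy" (pixels), "view" (4x4, takes a point from world to camera coordinates); the wrist camera has in their place "T_tool_cam" (4x4, takes a point from camera to tool coordinates, whose origin is the TCP and whose axes are the flange's). Camera axes: x right, y up, looking along -z (the intrinsics and any distortion apply to the point x, -y, -z); pixel columns grow to the right and rows downward; lengths in m; the calibration is good to about 2 mm. A picture is of the moment at which its call begins: read the wrist's pose just before it. There is no depth.
- robot.hand_in(): hands the job in; it is judged then, once.
Trained networks look in a picture, given as the dict that the camera call returned (one of the last four; its "shot" number tells which), for a name from the list of things; names that differ only in an ending like _2 or _b are one class to them, and where a whole thing is asked for, a point or a joint stands for the part that bears it (a point fixed in the world has none). Each returns a list of dicts, best first, with "p" (0 to 1); they miss things now and then, are a little off and sometimes report something else, mostly with a low value. They report only what shows in the picture. A call takes as long as a camera call. They do not tell look-alikes from the thing itself.
- robot.find_in(picture, name): "at" ([column, row] in pixels, amid what is visible of it).
- robot.tip_of(picture, name): "at" ([column, row] in pixels: a listed point, or the origin of a listed thing).
The state is a dict: "time": time; "qpos": joint angles; "qvel": joint speeds; "joint_efforts": joint torques, N m; "tool_pos": TCP position; "tool_rot": TCP orientation; "contact_force": force on the tool from outside, world axes, zero at the start; "torque": the same for the moment, N m; "opening": finger opening in m; "grip_force": force on a finger pad.
Only numpy, scipy, OpenCV 4.12 (cv2) and the standard library are available. Lean on these libraries where they do the work, as an engineer would, in place of code of your own. Each camera call takes 0.05 s, during which the arm holds its last target. There are 200 camera calls.

TASK

The things that belong by the side entrance have been left lying on the bench. Put the clothespin, the yellow fob, the padlock and the sleeved pegboard hook back into the white steel caddy, each right down inside the bin that already has one of its own kind in it. The bag clip and the S-shaped pot hook belong to the kitchen: leave them lying where they are.

Things in the scene. Friction and masses are not known exactly. Their poses are not given: they have to be found in the camera images.
- clothespin_mid (a point): loose white plastic clothespin lying on its side, 70 mm long (its x), 12 mm high, two legs with a steel spring coil between them; about 20 mm across at the middle, narrowing to 15 mm at the jaws (+x) and widening to 26 mm at the finger end. The point is its centre, half-way up; grip it there across its y. Mass about 20 g
- fob_mid (a point): loose yellow teardrop-shaped plastic gate fob with a small split ring, lying flat, 9 mm high; the plastic is 30 mm wide (its y). The point is half-way up in the middle of the straight-sided part, where it is gripped across y; from there the fob reaches 28 mm to its -x and, with its nose and ring, 44 mm to its +x. Mass about 25 g
- padlock_mid (a point): loose closed brass padlock lying flat, 16 mm high; block 38 mm wide (its y) and 34 mm long (its x). The point is the centre of the block, half-way up, where it is gripped across y; the steel shackle reaches to 41 mm from it on its +x side. Mass about 140 g
- board_hook_mid (a point): loose steel pegboard hook with a black rubber-sleeved arm, on its side, 12 mm high: back plate 44 mm long along y at x -22 mm, two short pegs behind it to x -35, straight arm 12 mm thick along x, its end at x +36 (outside +42) turned up 24 mm to +y. The point is on the arm's axis, half-way up; grip the arm there across y. About 60 g
- bag_clip_mid (a point): look-alike that does not belong: the kitchen's white plastic bag clip, a straight slim bar 104 mm long (its x), 13 mm wide, 12 mm high, with no spring coil and no spread legs, lying on the bench. The point is its centre
- pot_hook_mid (a point): look-alike that does not belong: the kitchen's bare steel S-shaped pot hook, round bar of 8 mm, 98 mm long (its x) and 60 mm wide, lying flat on the bench. The point is its centre
- bin_pin: grey open bin fixed in the white caddy's row of four (their order varies): the one with a clothespin fixed along its back (+x) wall (12 mm high). Outside 126 (x) by 98 (y) by 40 mm high, walls and floor 3 mm. Origin: centre of its underside, 3 mm above the bench. Free floor 92 mm wide, x from -60 to +20 mm, so its middle is 20 mm to the -x. The caddy's back flange stands 46 mm above the bench
- bin_fob: grey open bin fixed in the white caddy's row of four (their order varies): the one with a yellow fob fixed along its back (+x) wall (9 mm high). Outside 126 (x) by 98 (y) by 40 mm high, walls and floor 3 mm. Origin: centre of its underside, 3 mm above the bench. Free floor 92 mm wide, x from -60 to +20 mm, so its middle is 20 mm to the -x. The caddy's back flange stands 46 mm above the bench
- bin_lock: grey open bin fixed in the white caddy's row of four (their order varies): the one with a padlock fixed along its back (+x) wall (16 mm high). Outside 126 (x) by 98 (y) by 40 mm high, walls and floor 3 mm. Origin: centre of its underside, 3 mm above the bench. Free floor 92 mm wide, x from -60 to +20 mm, so its middle is 20 mm to the -x. The caddy's back flange stands 46 mm above the bench
- bin_hook: grey open bin fixed in the white caddy's row of four (their order varies): the one with a pegboard hook fixed along its back (+x) wall (12 mm high). Outside 126 (x) by 98 (y) by 40 mm high, walls and floor 3 mm. Origin: centre of its underside, 3 mm above the bench. Free floor 92 mm wide, x from -60 to +20 mm, so its middle is 20 mm to the -x. The caddy's back flange stands 46 mm above the bench
Mind the look-alikes: they are no part of the job. Leave any turquoise look-alike of the part that bears clothespin_mid alone. Of the things like the part that bears fob_mid, leave any that is orange; of the rest the smaller one is meant.

How it is judged:
By the outcome, as a careful person would: the job done as asked, in the order asked, and still so for the second after the job is handed in, with the robot touching nothing.
It also fails if it takes over 99 s, if anything falls off the work surface, if the arm or the gripper's body presses on something with over 40 N, if the wrist force passes 120 N, or if a joint passes its speed limit or range.

## Working session

There is one attempt and no reset: what is moved stays moved. The work goes in short steps, Python scripts to look and compute and a tool call to move; the robot and the scene stay as the last step left them, time stands still between calls to the robot, and variables do not carry over. Pictures are saved under pics/ and viewed, at most 14 in all, crops included, and the job is handed in when it is done.

Besides the shell and the picture viewer there is one more tool, called after ">>>" in YAML: its name, and indented under it one key for each argument. carry_out: Moves the arm, as the interface text tells. Its arguments: {"type":"object","properties":{"commands":{"type":"array"},"newtons":{"type":"number"}},"required":["commands"]}

```bash
mkdir -p pics
cat > h.py <<'E'
import numpy as np, cv2
from cell import robot
from scipy.spatial.transform import Rotation as R
def pose():
    s=robot.observe(); return np.array(s['tool_pos']), np.array(s['tool_rot'])
def shot(n):
    p,r=pose(); d=robot.read_camera(n); 
    if n=='wrist':
        T=np.eye(4); T[:3,:3]=R.from_euler('xyz',r).as_matrix(); T[:3,3]=p
        d['c2w']=T@np.array(d['T_tool_cam'])
    else: d['c2w']=np.linalg.inv(np.array(d['view']))
    return d
def save(d,f,crop=None,k=1):
    im=d['pixels'][:,:,::-1]
    if crop: a,b,c,e=crop; im=im[b:e,a:c]
    cv2.imwrite('pics/'+f,cv2.resize(im,None,fx=k,fy=k,interpolation=cv2.INTER_CUBIC))
def px(d,uv,z):
    u,v=uv; ray=np.array([(u-d['cx'])/d['fx'],-(v-d['cy'])/d['fy'],-1])
    w=d['c2w'][:3,:3]@ray; o=d['c2w'][:3,3]
    return (o+w*(z-o[2])/w[2])[:2]
E
python3 - <<'E'
from h import *
d=shot('scene'); print(d.keys())
print(robot.observe())
save(d,'scene.png',k=1.4)
Z=dict(clothespin_mid=.006,fob_mid=.0045,padlock_mid=.008,board_hook_mid=.006,bag_clip_mid=.006,pot_hook_mid=.004,bin_pin=.003,bin_fob=.003,bin_lock=.003,bin_hook=.003)
for n,z in Z.items():
    print(n,[(np.round(q['at']),round(q['p'],2),px(d,q['at'],z).round(3)) for q in robot.tip_of(d,n)[:4]])
d=shot('side'); save(d,'side.png',k=1.4)
for n,z in Z.items():
    print(n,[(np.round(q['at']),round(q['p'],2),px(d,q['at'],z).round(3)) for q in robot.tip_of(d,n)[:4]])
d=shot('wrist'); save(d,'wrist.png')
E
```

```text
dict_keys(['pixels', 'fx', 'fy', 'cx', 'cy', 'view', 'shot', 'c2w'])
{'time': 0.05, 'qpos': array([ 1.06201079e+00,  3.42685098e-01,  1.52497952e+00,  6.06604971e-06,
        1.27539136e+00, -1.45980517e-01]), 'qvel': array([-0.00229231,  0.00053008, -0.00135993, -0.00087352,  0.0001091 ,
        0.00040078]), 'joint_efforts': array([ 2.49836092e-03, -4.32424271e+01, -2.44998515e+01,  7.19971117e-02,
        5.22720243e-02, -6.36932282e-05]), 'tool_pos': array([0.18611075, 0.49051689, 0.24307755]), 'tool_rot': array([-3.14014573e+00, -2.18598460e-04,  2.77878571e+00]), 'contact_force': array([-0.07586975, -0.73025056, -1.08889916]), 'torque': array([-0.00683794, -0.01704416,  0.04255026]), 'grip_force': 0.0, 'opening': 0.09164626578364231}
clothespin_mid [(array([387., 160.]), 0.69, array([0.393, 0.336])), (array([346., 182.]), 0.53, array([0.442, 0.22 ])), (array([343., 145.]), 0.53, array([0.329, 0.235]))]
fob_mid [(array([399., 194.]), 0.72, array([0.496, 0.34 ])), (array([413., 135.]), 0.71, array([0.324, 0.425])), (array([441., 174.]), 0.6, array([0.453, 0.46 ]))]
padlock_mid [(
[... 766 characters left out ...]
 array([0.316, 0.435])), (array([264., 386.]), 0.91, array([0.458, 0.467])), (array([258., 312.]), 0.9, array([0.496, 0.338]))]
padlock_mid [(array([306., 186.]), 0.72, array([ 0.461, -0.054]))]
board_hook_mid [(array([305., 131.]), 0.43, array([ 0.502, -0.359])), (array([220., 232.]), 0.37, array([0.622, 0.14 ]))]
bag_clip_mid [(array([321., 161.]), 0.61, array([ 0.435, -0.187]))]
pot_hook_mid [(array([300., 218.]), 0.66, array([0.458, 0.068]))]
bin_pin [(array([226., 201.]), 0.81, array([0.641, 0.025]))]
bin_fob [(array([234., 185.]), 0.74, array([ 0.64 , -0.045]))]
bin_lock [(array([244., 161.]), 0.94, array([ 0.645, -0.163]))]
bin_hook [(array([222., 232.]), 0.69, array([0.619, 0.136]))]
```

View pics/scene.png

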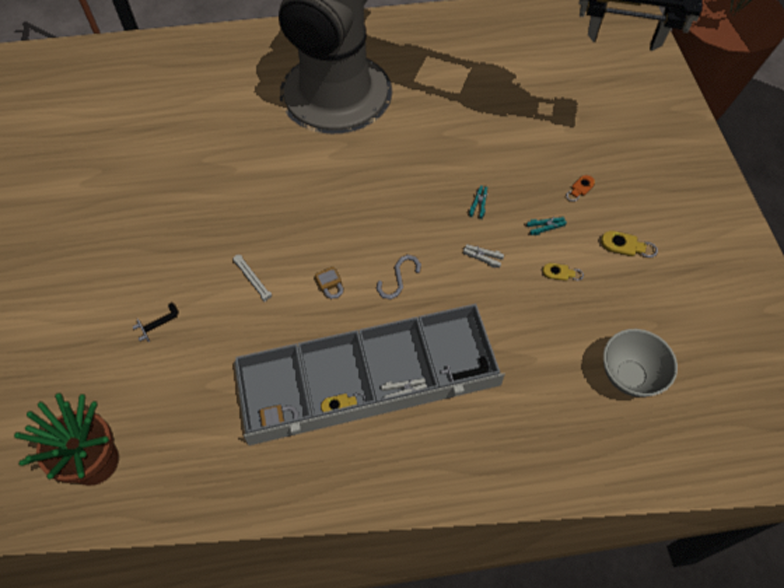

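View pics/side.png

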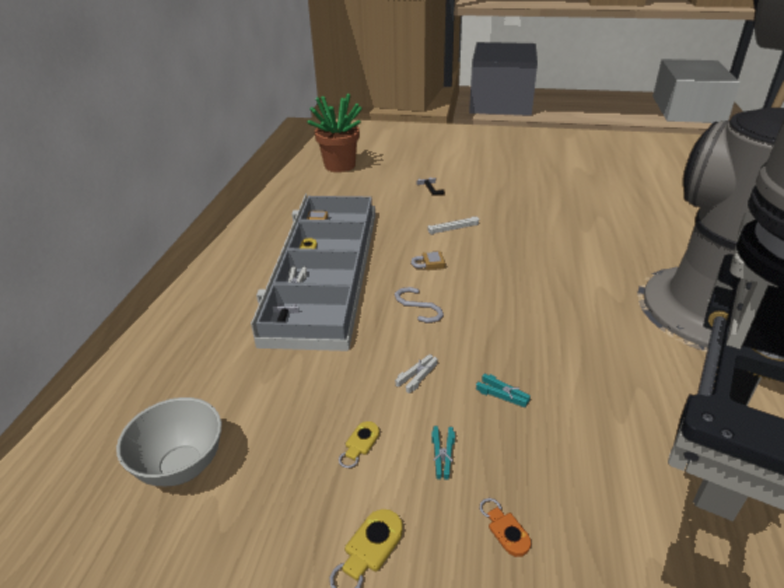

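The scene picture (1.4x) shows these:

| Thing | Scene pixels | Decision |
|---|---|---|
| White clothespin | (483,255) | Meant |
| Turquoise clothespins | (480,202), (546,226) | Leave |
| Small yellow fob | (560,271) | Meant: yellow and the smaller one |
| Large yellow fob | (627,244) | Leave |
| Orange fob | (581,187) | Leave |
| Padlock | (328,282) | Meant |
| Sleeved hook | (157,322) | Meant |
| Bag clip | (251,278) | Leave |
| Pot hook | (399,277) | Leave |

The bins run left to right as lock, fob, pin, hook. The side view agrees with all of this. Next I go above the clothespin and fob for a near view.

>>> carry_out:
  commands:
    - [[-0.042, -0.0165, -0.004], 0, 1]
    - [[-0.042, -0.0165, -0.004], 0, 1]
    - [[-0.042, -0.0165, -0.004], 0, 1]
    - [[-0.042, -0.0165, -0.004], 0, 1]
    - [[-0.042, -0.0165, -0.004], 0, 1]
    - [[-0.042, -0.0165, -0.004], 0, 1]
    - [[-0.042, -0.0165, -0.004], 0, 1]
    - [[-0.04, -0.0165, -0.004], 0, 1]
    - [[0, 0, 0], 0, 1]
    - [[0, 0, 0], 0, 1]

```text
time: 2.4
tool_pos: [0.4513, 0.2491, 0.2755]
tool_rot: [-3.142, -0.001, 2.778]
contact_force: [0.8, -0.6, 0.3]
opening: 0.0914
grip_force: 0.0
```

```bash
cat >> h.py <<'E'
Z=dict(clothespin_mid=.006,fob_mid=.0045,padlock_mid=.008,board_hook_mid=.006,bag_clip_mid=.006,pot_hook_mid=.004,bin_pin=.003,bin_fob=.003,bin_lock=.003,bin_hook=.003)
def find(d,n):
    for q in robot.tip_of(d,n)[:4]: print(n,np.round(q['at']),round(q['p'],2),px(d,q['at'],Z[n]).round(4))
E
python3 - <<'E'
from h import *
p,r=pose(); print(p.round(4),r.round(3))
d=shot('wrist'); save(d,'w1.png',k=1.4); print(np.array(d['T_tool_cam']).round(3))
for n in ['clothespin_mid','fob_mid']: find(d,n)
E
```

```text
[0.4513 0.2491 0.2755] [-3.142e+00 -1.000e-03  2.778e+00]
[[-0.     0.951  0.309  0.084]
 [ 1.     0.001 -0.001  0.001]
 [-0.001  0.309 -0.951 -0.14 ]
 [ 0.     0.     0.     1.   ]]
clothespin_mid [226.  71.] 0.75 [0.3249 0.2352]
clothespin_mid [248. 172.] 0.72 [0.4408 0.2147]
clothespin_mid [336.  96.] 0.64 [0.3947 0.3433]
fob_mid [360. 177.] 0.78 [0.4968 0.342 ]
fob_mid [453. 108.] 0.72 [0.4559 0.468 ]
```

View pics/w1.png

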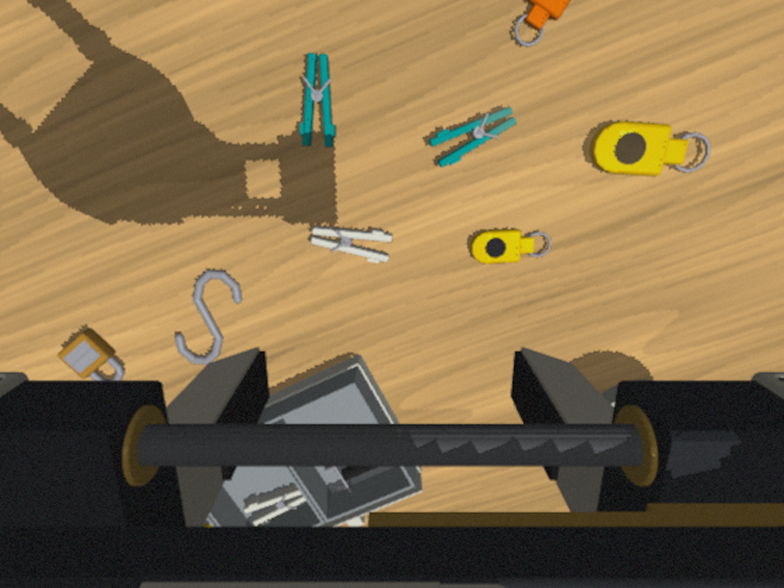

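The wrist view shows the white clothespin at (350,243) and the small yellow fob at (500,246), which is clearly smaller than the large one at (640,150). The turquoise and orange things sit apart. I'll use this picture as the confirming enlargement and compute positions and angles by segmentation.

```bash
cat >> h.py <<'E'
def blob(d,mask,uv,rad,z,name=''):
    yy,xx=np.nonzero(mask); k=np.hypot(xx-uv[0],yy-uv[1])<rad
    P=np.array([px(d,(x,y),z) for x,y in zip(xx[k],yy[k])],np.float32)
    c,s,a=cv2.minAreaRect(P); B=cv2.boxPoints((c,s,a))
    e=B[1]-B[0]; f=B[2]-B[1]; m=e if np.hypot(*e)>np.hypot(*f) else f
    print(name,len(P),'mean',P.mean(0).round(4),'rect',np.round(c,4),np.round(s,4),'long axis yaw',round(float(np.arctan2(m[1],m[0])),3))
def goto(x,y,z,yaw=None,obs=None):
    # prints total shift in present tool axes, and turn about tool z (pi-equivalent nearest)
    p,r=pose(); M=R.from_euler('xyz',r).as_matrix()
    w=M.T@(np.array([x,y,z])-p); t=0
    if yaw is not None: t=-((yaw-r[2]+np.pi/2)%np.pi-np.pi/2)
    w2=R.from_euler('z',-t).as_matrix()@w
    print('shift(now axes)',w.round(4),'turn',round(t,4),'| shift if turned first',w2.round(4))
E
python3 - <<'E'
from h import *
d=shot('wrist'); hsv=cv2.cvtColor(d['pixels'],cv2.COLOR_RGB2HSV); h,s,v=[hsv[:,:,i].astype(int) for i in range(3)]
blob(d,(s<45)&(v>120),(250,174),38,.008,'pin')
blob(d,(h>22)&(h<35)&(s>180)&(v>120),(357,176),35,.0065,'fob')
for nm,u in dict(jaw=(316,235),fing=(390,250),fl=(472,247),fr=(522,246),ring=(550,242)).items(): print(nm,px(d,np.array(u)/1.4,.007).round(4))
d=shot('scene')
# caddy outer corners in 1.4x scene picture: rim (z=.043) left-near, right-near(base side)
for u in [(236,360),(474,308)]: print(px(d,np.array(u)/1.4,.043).round(4))
d2=shot('scene'); save(d2,'caddy.png',(150,210,370,325),3.5)
E
```

```text
pin 667 mean [0.4423 0.217 ] rect [0.445  0.2161] [0.0703 0.0283] long axis yaw 1.148
fob 715 mean [0.4939 0.3407] rect [0.4942 0.3407] [0.0549 0.0296] long axis yaw 1.262
jaw [0.4261 0.1909]
fing [0.4619 0.2471]
fl [0.4851 0.3162]
fr [0.5   0.358]
ring [0.5053 0.3822]
[ 0.6011 -0.2177]
[0.5644 0.1706]
```

View pics/caddy.png

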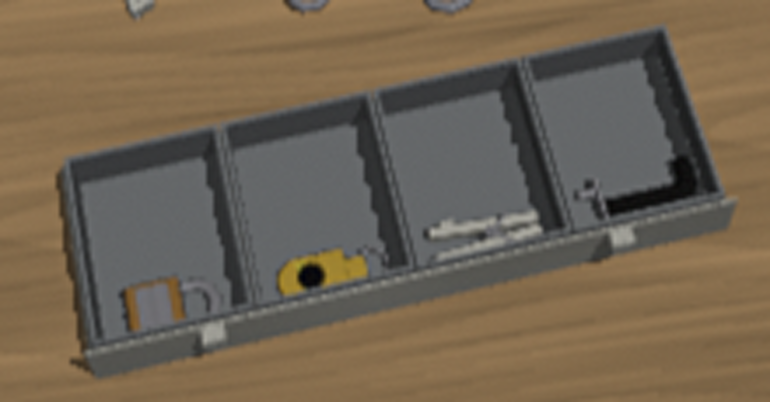

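>>> carry_out:
  commands:
    - [[-0.005, -0.032, 0.015], 0, 0.6]
    - [[0, 0, 0.02], 0.174, 0.6]
    - [[0, 0, 0.02], 0.174, 0.6]
    - [[0, 0, 0.02], 0.174, 0.6]
    - [[0, 0, 0.02], 0.174, 0.6]
    - [[0, 0, 0.02], 0.174, 0.6]
    - [[0, 0, 0.02], 0.174, 0.6]
    - [[0, 0, 0.02], 0.174, 0.6]
    - [[0, 0, 0.02], 0.174, 0.6]
    - [[0, 0, 0.02], 0.174, 0.6]
    - [[0, 0, 0], 0.172, 0.6]
    - [[0, 0, 0], 0, 0.6]

```text
time: 4.2
tool_pos: [0.4449, 0.2176, 0.0807]
tool_rot: [-3.142, -0.0, 1.043]
contact_force: [0.1, 0.7, 0.5]
opening: 0.055
grip_force: 0.0
```

Run:
```python
from h import *
p,r=pose(); print(p.round(4),r.round(3))
d=shot('wrist'); save(d,'w2.png',k=1)
find(d,'clothespin_mid')
goto(.444,.217,.019,1.04)
```

```text
[0.4449 0.2176 0.0807] [-3.142 -0.     1.043]
clothespin_mid [104.  98.] 0.9 [0.3955 0.3445]
clothespin_mid [126. 283.] 0.64 [0.3276 0.2363]
clothespin_mid [275. 229.] 0.59 [0.4427 0.2182]
shift(now axes) [-0.0011 -0.0008  0.062 ] turn 0.0048 | shift if turned first [-0.0011 -0.0008  0.062 ]
```

View pics/w2.png

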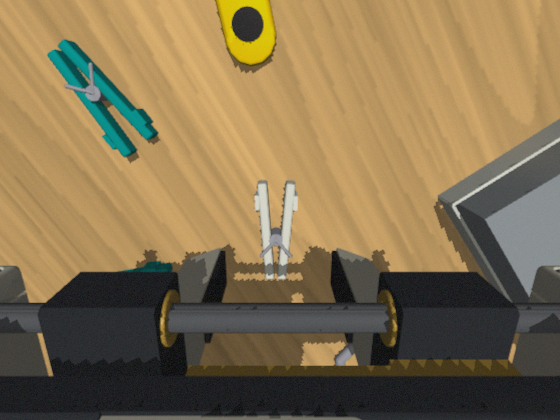

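The pin at (276,230) stands straight and centred between the jaws, so I go down and grip.

>>> carry_out:
  commands:
    - [[0, -0.002, 0.03], 0, 0.6]
    - [[0, 0, 0.025], 0, 0.6]
    - [[0, 0, 0.007], 0, 0.6]
    - [[0, 0, 0], 0, 0.6]
    - [[0, 0, 0], 0, 0]
    - [[0, 0, 0], 0, 0]
    - [[0, 0, 0], 0, 0]
    - [[0, 0, 0], 0, 0]
    - [[0, 0, 0], 0, 0]
    - [[0, 0, -0.02], 0, 0]
    - [[0, 0, -0.04], 0, 0]
    - [[0, 0, -0.04], 0, 0]
    - [[0, 0, 0], 0, 0]
  newtons: 20

```text
time: 5.92
tool_pos: [0.445, 0.2188, 0.1214]
tool_rot: [3.137, -0.005, 1.041]
contact_force: [-1.2, -0.2, -0.7]
opening: 0.0205
grip_force: 19.9
```

Run:
```python
from h import *
goto(.6195,.0293,.119,1.665)
```

```text
shift(now axes) [-0.0754  0.2463  0.0031] turn -0.624 | shift if turned first [-0.2051  0.1559  0.0031]
```

>>> carry_out:
  commands:
    - [[-0.0125, 0.041, 0], 0, 0]
    - [[-0.0125, 0.041, 0], 0, 0]
    - [[-0.0125, 0.041, 0], 0, 0]
    - [[-0.0125, 0.041, 0], 0, 0]
    - [[-0.0125, 0.041, 0], 0, 0]
    - [[-0.0125, 0.041, 0], 0, 0]
    - [[0, 0, 0], -0.156, 0]
    - [[0, 0, 0], -0.156, 0]
    - [[0, 0, 0], -0.156, 0]
    - [[0, 0, 0], -0.156, 0]
    - [[0, 0, 0], 0, 0]

```text
time: 7.3
tool_pos: [0.617, 0.0292, 0.1173]
tool_rot: [-3.139, -0.0, 1.663]
contact_force: [0.2, 0.1, 0.7]
opening: 0.0206
grip_force: 19.9
```

Run:
```python
from h import *
p,r=pose(); print(p.round(4),r.round(3))
d=shot('wrist'); save(d,'w3.png',k=1)
goto(.6195,.0293,.030,1.665)
```

```text
[0.617  0.0292 0.1173] [-3.139 -0.     1.663]
shift(now axes) [-0.0001  0.0025  0.0875] turn -0.0034 | shift if turned first [-0.0001  0.0025  0.0875]
```

View pics/w3.png

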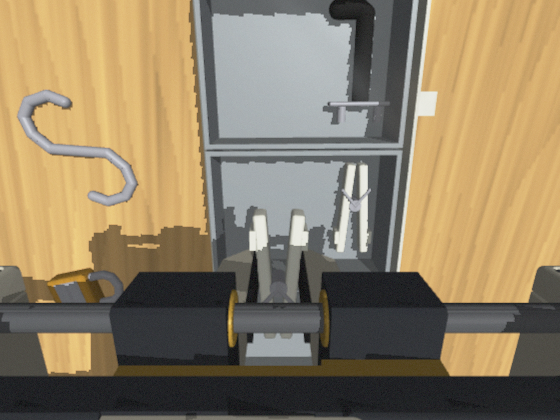

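Run:
```python
from h import *
d=shot('wrist')
for u in [(209,149),(400,149),(213,215),(394,215),(203,60)]: print(u,px(d,u,.043).round(4))
```

```text
(209, 149) [0.5685 0.0791]
(400, 149) [0.6896 0.0901]
(213, 215) [0.5724 0.0347]
(394, 215) [0.6946 0.0458]
(203, 60) [0.5636 0.131 ]
```

>>> carry_out:
  commands:
    - [[0.004, -0.001, 0.03], 0, 0]
    - [[0, 0, 0.03], 0, 0]
    - [[0, 0, 0.02], 0, 0]
    - [[0, 0, 0.01], 0, 0]
    - [[0, 0, 0], 0, 0]
    - [[0, 0, 0], 0, 0.35]
    - [[0, 0, 0], 0, 0.35]
    - [[0, 0, 0], 0, 0.35]
    - [[0, 0, -0.03], 0, 0.35]
    - [[0, 0, -0.05], 0, 0.35]
    - [[0, 0, -0.06], 0, 0.6]
    - [[0, 0, 0], 0, 0.6]

```text
time: 8.9
tool_pos: [0.6191, 0.0329, 0.1748]
tool_rot: [3.13, 0.002, 1.665]
contact_force: [-0.7, -0.6, -1.1]
opening: 0.0476
grip_force: 0.0
```

Run:
```python
from h import *
d=shot('wrist'); save(d,'w4.png',k=1)
goto(.4935,.340,.12,1.25)
```

```text
shift(now axes) [ 0.3173 -0.0949  0.0508] turn 0.4148 | shift if turned first [ 0.2522 -0.2147  0.0508]
```

View pics/w4.png

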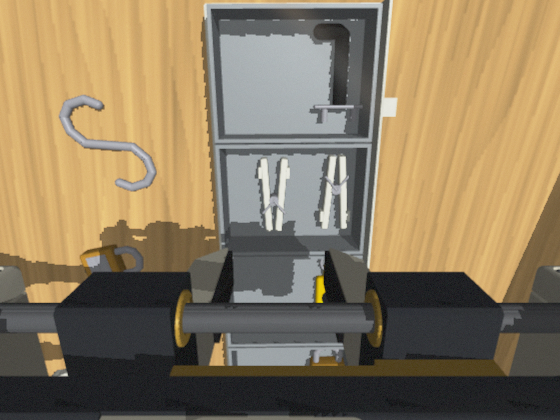

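The clothespin lies in its bin beside the fixed one, at (273,195). Next is the fob.

>>> carry_out:
  commands:
    - [[0.053, -0.0156, 0], 0, 0.6]
    - [[0.053, -0.0156, 0], 0, 0.6]
    - [[0.053, -0.0156, 0.02], 0, 0.6]
    - [[0.053, -0.0156, 0.02], 0, 0.6]
    - [[0.053, -0.0156, 0.02], 0, 0.6]
    - [[0.053, -0.0156, 0.02], 0, 0.6]
    - [[0, 0, 0.015], 0.138, 0.6]
    - [[0, 0, 0], 0.138, 0.6]
    - [[0, 0, 0], 0.138, 0.6]
    - [[0, 0, 0], 0, 0.6]

```text
time: 10.2
tool_pos: [0.4924, 0.3405, 0.0723]
tool_rot: [-3.14, 0.002, 1.252]
contact_force: [1.1, -0.0, -0.5]
opening: 0.0552
grip_force: 0.0
```

Run:
```python
from h import *
p,r=pose(); print(p.round(4),r.round(3))
d=shot('wrist'); save(d,'w5.png',k=1)
find(d,'fob_mid'); 
hsv=cv2.cvtColor(d['pixels'],cv2.COLOR_RGB2HSV); h,s,v=[hsv[:,:,i].astype(int) for i in range(3)]
blob(d,(h>22)&(h<35)&(s>180)&(v>80),(280,225),70,.0065,'fob')
goto(.4945,.341,.019,1.25)
```

```text
[0.4924 0.3405 0.0723] [-3.140e+00  2.000e-03  1.252e+00]
fob_mid [141.  50.] 0.64 [0.4531 0.47  ]
fob_mid [286. 233.] 0.6 [0.4968 0.3383]
fob 2471 mean [0.495  0.3425] rect [0.4944 0.3415] [0.057  0.0292] long axis yaw 1.275
shift(now axes) [0.001  0.0016 0.0539] turn 0.0036 | shift if turned first [0.001  0.0016 0.0539]
```

View pics/w5.png

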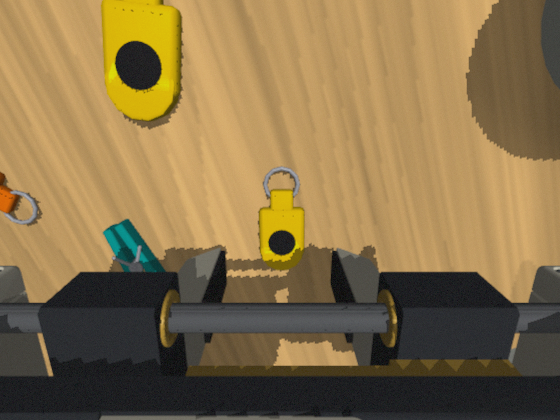

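>>> carry_out:
  commands:
    - [[0, 0.002, 0.03], 0, 0.5]
    - [[0, 0, 0.018], 0, 0.5]
    - [[0, 0, 0.0055], 0, 0.5]
    - [[0, 0, 0], 0, 0.5]
    - [[0, 0, 0], 0, 0]
    - [[0, 0, 0], 0, 0]
    - [[0, 0, 0], 0, 0]
    - [[0, 0, 0], 0, 0]
    - [[0, 0, -0.02], 0, 0]
    - [[0, 0, -0.04], 0, 0]
    - [[0, 0, -0.05], 0, 0]
    - [[0, 0, 0], 0, 0]

```text
time: 11.8
tool_pos: [0.4972, 0.3413, 0.1345]
tool_rot: [3.136, -0.006, 1.251]
contact_force: [0.5, -0.7, -1.1]
opening: 0.0295
grip_force: 20.0
```

Run:
```python
from h import *
goto(.6245,-.0725,.119,1.664)
```

```text
shift(now axes) [-0.3529  0.2509  0.0148] turn -0.4132 | shift if turned first [-0.4239  0.0881  0.0148]
```

>>> carry_out:
  commands:
    - [[-0.0441, 0.0314, 0], 0, 0]
    - [[-0.0441, 0.0314, 0], 0, 0]
    - [[-0.0441, 0.0314, 0], 0, 0]
    - [[-0.0441, 0.0314, 0], 0, 0]
    - [[-0.0441, 0.0314, 0], 0, 0]
    - [[-0.0441, 0.0314, 0], 0, 0]
    - [[-0.0441, 0.0314, 0], 0, 0]
    - [[-0.0441, 0.0314, 0], 0, 0]
    - [[0, 0, 0], -0.138, 0]
    - [[0, 0, 0], -0.138, 0]
    - [[0, 0, 0], -0.138, 0]
    - [[0, 0, 0], 0, 0]

```text
time: 13.3
tool_pos: [0.622, -0.0736, 0.129]
tool_rot: [-3.14, -0.001, 1.663]
contact_force: [0.1, 0.7, -0.5]
opening: 0.0295
grip_force: 20.0
```

Run:
```python
from h import *
p,r=pose(); print(p.round(4),r.round(3))
d=shot('wrist'); save(d,'w6.png',k=1)
goto(.6245,-.0725,.0265,1.664)
```

```text
[ 0.622  -0.0736  0.129 ] [-3.140e+00 -1.000e-03  1.663e+00]
shift(now axes) [0.0008 0.0026 0.1027] turn -0.0021 | shift if turned first [0.0008 0.0026 0.1027]
```

View pics/w6.png

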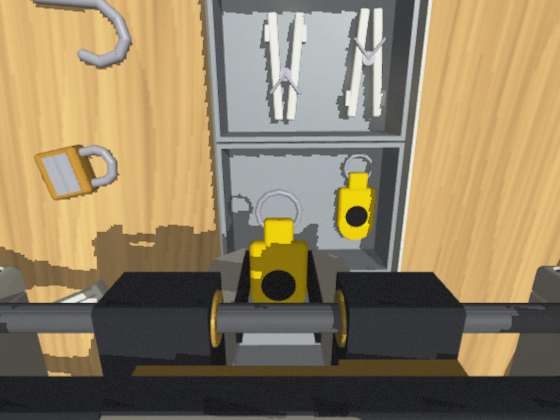

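Run:
```python
from h import *
d=shot('wrist')
for u in [(218,141),(404,141),(226,200),(393,200),(209,80)]: print(u,px(d,u,.043).round(4))
for u in [(340,215),(374,200)]: print(u,px(d,u,.010).round(4))
```

```text
(218, 141) [ 0.5771 -0.0197]
(404, 141) [ 0.7006 -0.0084]
(226, 200) [ 0.5841 -0.0603]
(393, 200) [ 0.7013 -0.0496]
(209, 80) [0.5701 0.0179]
(340, 215) [ 0.6732 -0.075 ]
(374, 200) [ 0.6986 -0.0598]
```

>>> carry_out:
  commands:
    - [[0.001, 0.003, 0.04], 0, 0]
    - [[0, 0, 0.04], 0, 0]
    - [[0, 0, 0.015], 0, 0]
    - [[0, 0, 0.0075], 0, 0]
    - [[0, 0, 0], 0, 0]
    - [[0, 0, 0], 0, 0.38]
    - [[0, 0, 0], 0, 0.38]
    - [[0, 0, 0], 0, 0.38]
    - [[0, 0, -0.03], 0, 0.38]
    - [[0, 0, -0.05], 0, 0.38]
    - [[0, 0, -0.06], 0, 0.6]
    - [[0, 0, 0], 0, 0.7]

```text
time: 14.9
tool_pos: [0.6283, -0.073, 0.1738]
tool_rot: [3.131, 0.004, 1.665]
contact_force: [-0.7, 0.1, -1.0]
opening: 0.0503
grip_force: 0.0
```

Run:
```python
from h import *
p,r=pose(); print(p.round(4),r.round(3))
d=shot('wrist'); save(d,'w7.png',k=1)
find(d,'padlock_mid')
```

```text
[ 0.6283 -0.073   0.1738] [3.131 0.004 1.665]
padlock_mid [ 88. 162.] 0.76 [ 0.4547 -0.06  ]
```

View pics/w7.png

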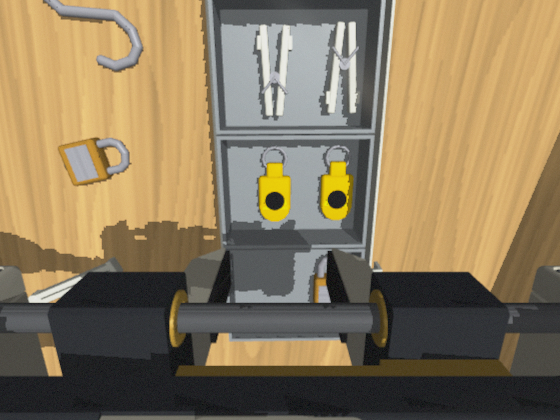

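Run:
```python
from h import *
d=shot('wrist')
hsv=cv2.cvtColor(d['pixels'],cv2.COLOR_RGB2HSV); h,s,v=[hsv[:,:,i].astype(int) for i in range(3)]
blob(d,((h>10)&(h<24)&(s>180)&(v>90)),(84,162),30,.014,'lock')
for u in [(59,151),(97,139),(108,175),(70,186),(127,155)]: print(px(d,u,.015).round(4))
goto(.456,-.0595,.14,.35); print(robot.observe()['qpos'].round(2))
```

```text
lock 468 mean [ 0.4561 -0.0575] rect [ 0.4559 -0.0588] [0.0379 0.0362] long axis yaw 0.316
[ 0.432  -0.0494]
[ 0.4657 -0.0359]
[ 0.4732 -0.0669]
[ 0.4385 -0.0803]
[ 0.4908 -0.0474]
shift(now axes) [ 0.0285 -0.1669  0.0272] turn 1.3148 | shift if turned first [-0.1542 -0.0699  0.0272]
[-0.24  0.6   1.32  0.    1.22 -0.33]
```

Clothespin and fob are both in their bins, at (273,75) and (275,190). The padlock is at (84,162), with its shackle to world +x.

>>> carry_out:
  commands:
    - [[0.0095, -0.0557, 0], 0, 0.6]
    - [[0.0095, -0.0557, 0.01], 0, 0.6]
    - [[0.0095, -0.0557, 0.01], 0, 0.6]
    - [[0, 0, 0.01], 0.168, 0.6]
    - [[0, 0, 0.01], 0.168, 0.6]
    - [[0, 0, 0.01], 0.168, 0.6]
    - [[0, 0, 0.01], 0.168, 0.6]
    - [[0, 0, 0.01], 0.168, 0.6]
    - [[0, 0, 0.01], 0.168, 0.6]
    - [[0, 0, 0.01], 0.168, 0.6]
    - [[0, 0, 0], 0.168, 0.6]
    - [[0, 0, 0], 0, 0.6]

```text
time: 16.55
tool_pos: [0.4554, -0.0594, 0.0764]
tool_rot: [-3.14, 0.003, 0.322]
contact_force: [-0.1, -0.1, -0.3]
opening: 0.0545
grip_force: 0.0
```

Run:
```python
from h import *
p,r=pose(); print(p.round(4),r.round(3))
d=shot('wrist'); save(d,'w8.png',k=1)
find(d,'padlock_mid')
hsv=cv2.cvtColor(d['pixels'],cv2.COLOR_RGB2HSV); h,s,v=[hsv[:,:,i].astype(int) for i in range(3)]
blob(d,((h>10)&(h<24)&(s>180)&(v>60)),(280,240),50,.014,'lock')
goto(.456,-.0588,.0195,.32)
```

```text
[ 0.4554 -0.0594  0.0764] [-3.14e+00  3.00e-03  3.22e-01]
padlock_mid [276. 233.] 0.56 [ 0.4529 -0.0575]
lock 719 mean [ 0.4607 -0.058 ] rect [ 0.4551 -0.0591] [0.0353 0.0363] long axis yaw -1.248
shift(now axes) [ 0.0004 -0.0006  0.0575] turn 0.0042 | shift if turned first [ 0.0004 -0.0006  0.0575]
```

View pics/w8.png

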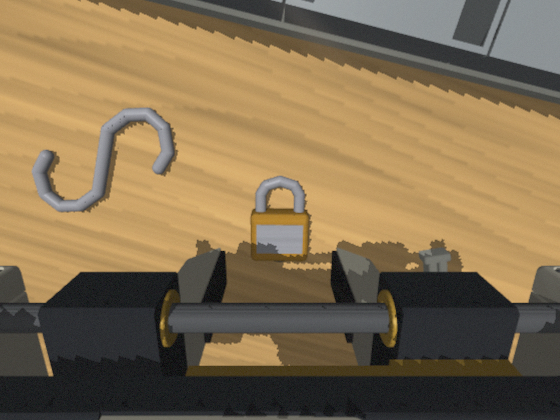

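The padlock at (280,235) is square and centred between the jaws, clear of the pot hook and bag clip.

>>> carry_out:
  commands:
    - [[0, -0.0005, 0.03], 0, 0.6]
    - [[0, 0, 0.02], 0, 0.6]
    - [[0, 0, 0.007], 0, 0.6]
    - [[0, 0, 0], 0, 0.6]
    - [[0, 0, 0], 0, 0]
    - [[0, 0, 0], 0, 0]
    - [[0, 0, 0], 0, 0]
    - [[0, 0, 0], 0, 0]
    - [[0, 0, -0.02], 0, 0]
    - [[0, 0, -0.04], 0, 0]
    - [[0, 0, -0.05], 0, 0]
    - [[0, 0, 0], 0, 0]
  newtons: 35

```text
time: 18.15
tool_pos: [0.4583, -0.0597, 0.1338]
tool_rot: [3.137, -0.006, 0.321]
contact_force: [0.1, -0.1, -0.8]
opening: 0.0374
grip_force: 35.0
```

Run:
```python
from h import *
goto(.623,-.163,.13,.093)
```

```text
shift(now axes) [0.1237 0.1499 0.0051] turn 0.2279 | shift if turned first [0.1544 0.1181 0.0051]
```

>>> carry_out:
  commands:
    - [[0.031, 0.0375, 0], 0, 0]
    - [[0.031, 0.0375, 0], 0, 0]
    - [[0.031, 0.0375, 0], 0, 0]
    - [[0.031, 0.0375, 0], 0, 0]
    - [[0, 0, 0], 0.114, 0]
    - [[0, 0, 0], 0.114, 0]
    - [[0, 0, 0], 0, 0]

```text
time: 19.02
tool_pos: [0.6205, -0.1622, 0.1286]
tool_rot: [-3.14, 0.003, 0.094]
contact_force: [1.2, 0.3, -2.0]
opening: 0.0375
grip_force: 35.0
```

Run:
```python
from h import *
p,r=pose(); print(p.round(4),r.round(3))
d=shot('wrist'); save(d,'w9.png',k=1)
find(d,'bin_lock'); find(d,'padlock_mid')
```

```text
[ 0.6205 -0.1622  0.1286] [-3.14e+00  3.00e-03  9.40e-02]
bin_lock [285. 164.] 0.82 [ 0.6545 -0.1634]
padlock_mid [281. 275.] 0.56 [ 0.5573 -0.1693]
```

View pics/w9.png

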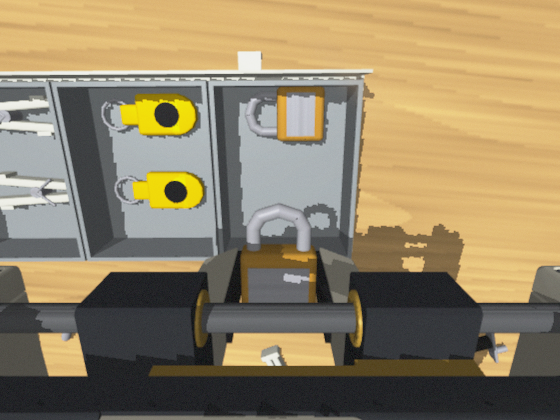

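Run:
```python
from h import *
d=shot('wrist')
for u in [(209,110),(362,110),(213,200),(356,200),(215,252),(130,252)]: print(u,px(d,u,.043).round(4))
for u in [(285,141)]: print(px(d,u,.01).round(4))
```

```text
(209, 110) [ 0.6932 -0.1094]
(362, 110) [ 0.7026 -0.2084]
(213, 200) [ 0.6322 -0.1141]
(356, 200) [ 0.6418 -0.2147]
(215, 252) [ 0.5919 -0.117 ]
(130, 252) [ 0.5859 -0.0539]
[ 0.6741 -0.1616]
```

>>> carry_out:
  commands:
    - [[0.001, 0.003, 0.04], 0, 0]
    - [[0, 0, 0.04], 0, 0]
    - [[0, 0, 0.015], 0, 0]
    - [[0, 0, 0.007], 0, 0]
    - [[0, 0, 0], 0, 0]
    - [[0, 0, 0], 0, 0.47]
    - [[0, 0, 0], 0, 0.47]
    - [[0, 0, 0], 0, 0.47]
    - [[0, 0, -0.03], 0, 0.47]
    - [[0, 0, -0.05], 0, 0.47]
    - [[0, 0, -0.06], 0, 0.5]
    - [[0, 0, 0], 0, 0.5]

```text
time: 20.72
tool_pos: [0.6253, -0.1664, 0.1751]
tool_rot: [3.136, -0.011, 0.093]
contact_force: [0.5, -0.3, -0.3]
opening: 0.0458
grip_force: 0.0
```

Run:
```python
from h import *
p,r=pose(); print(p.round(4),r.round(3))
d=shot('wrist'); find(d,'padlock_mid'); save(d,'w10s.png')
s=shot('scene'); find(s,'board_hook_mid')
im=s['pixels'][200:260,70:150,::-1]; im=cv2.resize(im,None,fx=5,fy=5,interpolation=cv2.INTER_CUBIC)
w=d['pixels'][:,:,::-1]; o=np.zeros((420,800,3),np.uint8); o[:300,:400]=im; w=w[:,150:430]; o[:,400:680]=w
cv2.imwrite('pics/w10.png',o)
goto(.499,-.355,.14,0.9); print(robot.observe()['qpos'].round(2))
```

```text
[ 0.6253 -0.1664  0.1751] [ 3.136 -0.011  0.093]
padlock_mid [276. 202.] 0.94 [ 0.6166 -0.1653]
board_hook_mid [195. 282.] 0.72 [ 0.6516 -0.1678]
board_hook_mid [113. 233.] 0.51 [ 0.5017 -0.3505]
shift(now axes) [-0.1397  0.1778  0.0273] turn -0.8072 | shift if turned first [-0.225   0.022   0.0273]
[-0.38  0.62  1.28  0.    1.25  1.1 ]
```

View pics/w10.png

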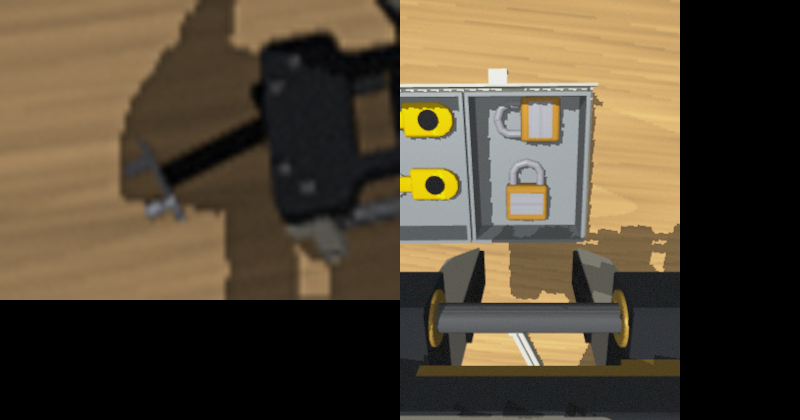

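The padlock sits in its bin. Now the pegboard hook, for which I go above and look.

>>> carry_out:
  commands:
    - [[-0.035, 0.0445, 0], 0, 0.5]
    - [[-0.035, 0.0445, 0], 0, 0.5]
    - [[-0.035, 0.0445, 0], 0, 0.5]
    - [[-0.035, 0.0445, 0], 0, 0.5]
    - [[0, 0, 0], 0, 0.5]

```text
time: 21.55
tool_pos: [0.4968, -0.3585, 0.1668]
tool_rot: [-3.14, 0.003, 0.087]
contact_force: [0.4, 0.3, -0.3]
opening: 0.0464
grip_force: 0.0
```

Run:
```python
from h import *
p,r=pose(); print(p.round(4),r.round(3))
d=shot('wrist'); save(d,'w11.png'); find(d,'board_hook_mid')
```

```text
[ 0.4968 -0.3585  0.1668] [-3.14e+00  3.00e-03  8.70e-02]
board_hook_mid [273. 192.] 0.92 [ 0.4972 -0.3522]
```

View pics/w11.png

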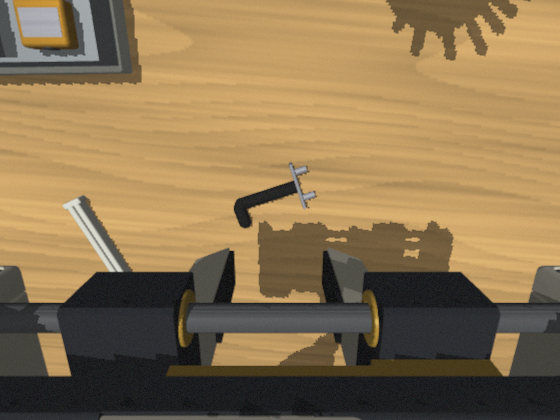

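Run:
```python
from h import *
d=shot('wrist')
a,b,m=[px(d,u,.008) for u in [(299,185),(241,208),(277,194)]]; print(a,b,m,np.arctan2(*(b-a)[::-1]),np.hypot(*(b-a)))
goto(*m,.07,2.036)
```

```text
[ 0.50883075 -0.37243286] [ 0.4817256  -0.32064244] [ 0.49843019 -0.35308912] 2.052958515493355 0.05845455906554408
shift(now axes) [-0.001  -0.0015  0.0975] turn 1.1985 | shift if turned first [-0.0017  0.0004  0.0975]
```

>>> carry_out:
  commands:
    - [[-0.001, -0.0015, 0.01], -0.1785, 0.4]
    - [[0, 0, 0.01], -0.1785, 0.4]
    - [[0, 0, 0.01], -0.1785, 0.4]
    - [[0, 0, 0.01], -0.1785, 0.4]
    - [[0, 0, 0.01], -0.1785, 0.4]
    - [[0, 0, 0.01], -0.1785, 0.4]
    - [[0, 0, 0.01], -0.1785, 0.4]
    - [[0, 0, 0.01], -0.1785, 0.4]
    - [[0, 0, 0.01], -0.1785, 0.4]
    - [[0, 0, 0], -0.1785, 0.4]
    - [[0, 0, 0], -0.1785, 0.4]
    - [[0, 0, 0], 0, 0.4]

```text
time: 23.2
tool_pos: [0.4994, -0.3525, 0.0782]
tool_rot: [3.142, -0.001, 2.057]
contact_force: [0.5, -0.1, 1.8]
opening: 0.0366
grip_force: 0.0
```

Run:
```python
from h import *
p,r=pose(); print(p.round(4),r.round(3))
d=shot('wrist'); save(d,'w12.png'); find(d,'board_hook_mid')
goto(.4985,-.353,.019,2.05)
```

```text
[ 0.4994 -0.3525  0.0782] [ 3.142e+00 -1.000e-03  2.057e+00]
board_hook_mid [268. 231.] 0.64 [ 0.4945 -0.3567]
shift(now axes) [ 0.0003 -0.0005  0.0595] turn 0.0042 | shift if turned first [ 0.0003 -0.0005  0.0595]
```

View pics/w12.png

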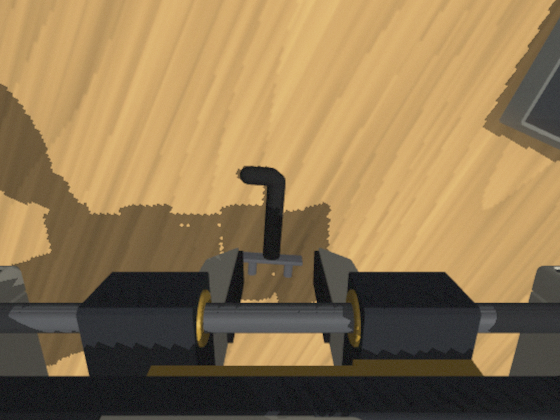

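Run:
```python
from h import *
d=shot('wrist')
a,b=[px(d,u,.009) for u in [(272,252),(277,185)]]; print(a,b,np.arctan2(*(b-a)[::-1]))
e=(b-a)/np.hypot(*(b-a)); pl=px(d,(272,258),.009); print('mid from plate',pl+.022*e); en=px(d,(278,176),.009); print('from end',en-.036*e)
m=(pl+.022*e+en-.036*e)/2; goto(*m,.019,np.arctan2(*(b-a)[::-1]))
```

```text
[ 0.50313676 -0.36872351] [ 0.48423616 -0.32517523] 1.9802777564073168
mid from plate [ 0.49646964 -0.35258724]
from end [ 0.49639618 -0.35266821]
shift(now axes) [ 0.0018 -0.0019  0.0595] turn 0.0741 | shift if turned first [ 0.0016 -0.0021  0.0595]
```

The arm of the hook runs from (272,255) to (277,180), so I correct the turn by 0.07 and the side offset by -2 mm, then grip.

>>> carry_out:
  commands:
    - [[0.0015, -0.002, 0.02], 0.07, 0.4]
    - [[0, 0, 0.02], 0, 0.4]
    - [[0, 0, 0.014], 0, 0.4]
    - [[0, 0, 0.0055], 0, 0.4]
    - [[0, 0, 0], 0, 0.4]
    - [[0, 0, 0], 0, 0]
    - [[0, 0, 0], 0, 0]
    - [[0, 0, 0], 0, 0]
    - [[0, 0, 0], 0, 0]
    - [[0, 0, -0.02], 0, 0]
    - [[0, 0, -0.04], 0, 0]
    - [[0, 0, -0.05], 0, 0]
    - [[0, 0, 0], 0, 0]

```text
time: 24.98
tool_pos: [0.4978, -0.3554, 0.1335]
tool_rot: [3.138, 0.008, 1.986]
contact_force: [-0.6, -0.1, -0.8]
opening: 0.0103
grip_force: 35.0
```

Run:
```python
from h import *
p,r=pose(); print(p.round(4),r.round(3))
goto(.606,.1275,.13,1.664)
```

```text
[ 0.4978 -0.3554  0.1335] [3.138 0.008 1.986]
shift(now axes) [0.3981 0.2939 0.0015] turn 0.3224 | shift if turned first [0.4707 0.1526 0.0015]
```

>>> carry_out:
  commands:
    - [[0.0398, 0.0294, 0], 0, 0]
    - [[0.0398, 0.0294, 0], 0, 0]
    - [[0.0398, 0.0294, 0], 0, 0]
    - [[0.0398, 0.0294, 0], 0, 0]
    - [[0.0398, 0.0294, 0], 0, 0]
    - [[0.0398, 0.0294, 0], 0, 0]
    - [[0.0398, 0.0294, 0], 0, 0]
    - [[0.0398, 0.0294, 0], 0, 0]
    - [[0.0398, 0.0294, 0], 0, 0]
    - [[0.0398, 0.0294, 0], 0, 0]
    - [[0, 0, 0], 0.161, 0]
    - [[0, 0, 0], 0.161, 0]
    - [[0, 0, 0], 0, 0]
    - [[0, 0, 0], 0, 0]

```text
time: 26.72
tool_pos: [0.6041, 0.1288, 0.1286]
tool_rot: [-3.14, -0.0, 1.667]
contact_force: [-0.5, 0.8, -1.1]
opening: 0.0106
grip_force: 35.0
```

Run:
```python
from h import *
p,r=pose(); print(p.round(4),r.round(3))
d=shot('wrist'); save(d,'w13.png'); find(d,'bin_hook')
goto(.606,.1275,.0265,1.664)
```

```text
[0.6041 0.1288 0.1286] [-3.14  -0.     1.667]
bin_hook [301. 201.] 0.9 [0.6223 0.1343]
shift(now axes) [-0.0015  0.0017  0.1024] turn 0.002 | shift if turned first [-0.0015  0.0017  0.1024]
```

View pics/w13.png

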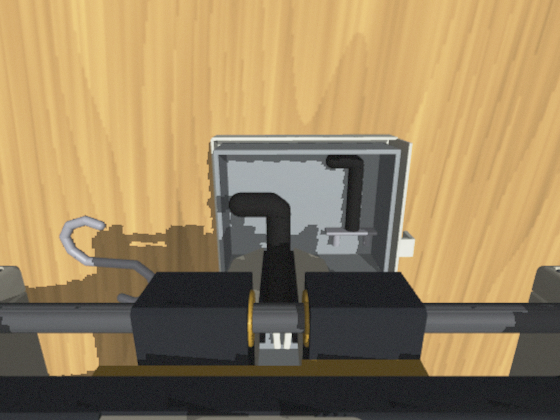

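That is 16 pictures viewed, past the 14 allowed, so from here I check by numbers only. The hook hangs over its bin, with the far wall's inner edge at row 152.

Run:
```python
from h import *
d=shot('wrist')
for u in [(290,152),(290,140),(225,200),(385,200)]: print(u,px(d,u,.043).round(4))
g=cv2.cvtColor(d['pixels'],cv2.COLOR_RGB2GRAY); print(g[185:215,262])
goto(.606,.1275,.0265,1.664)
```

```text
(290, 152) [0.6076 0.1798]
(290, 140) [0.6068 0.1877]
(225, 200) [0.5656 0.1419]
(385, 200) [0.6777 0.1526]
[172 171 168 173 171 170 158 108  35  35  38  43  41  42  39  41  44  42
  44  43  44  47  45  43  43  42  43  42  36  36]
shift(now axes) [-0.0015  0.0016  0.1025] turn 0.0015 | shift if turned first [-0.0015  0.0016  0.1025]
```

>>> carry_out:
  commands:
    - [[0, 0.002, 0.04], 0, 0]
    - [[0, 0, 0.04], 0, 0]
    - [[0, 0, 0.015], 0, 0]
    - [[0, 0, 0.0075], 0, 0]
    - [[0, 0, 0], 0, 0]
    - [[0, 0, 0], 0, 0.28]
    - [[0, 0, 0], 0, 0.28]
    - [[0, 0, 0], 0, 0.28]
    - [[0, 0, -0.03], 0, 0.28]
    - [[0, 0, -0.05], 0, 0.28]
    - [[0, 0, -0.06], 0, 0.28]
    - [[0, 0, -0.02], 0, 0.28]
    - [[-0.05, 0, -0.03], 0, 0.28]
    - [[0, 0, 0], 0, 0.28]

```text
time: 28.62
tool_pos: [0.6125, 0.0767, 0.2198]
tool_rot: [3.136, 0.001, 1.661]
contact_force: [0.0, 0.7, 0.5]
opening: 0.0256
grip_force: 0.0
```

Run:
```python
from h import *
p,r=pose(); print(p.round(4),r.round(3))
d=shot('wrist')
for n in ['board_hook_mid','clothespin_mid','fob_mid','bin_hook']: find(d,n)
# dark silhouette of the placed hook on the bin floor (z~.012)
g=cv2.cvtColor(d['pixels'],cv2.COLOR_RGB2HSV)[:,:,2]
n,l,st,c=cv2.connectedComponentsWithStats((g[:235]<40).astype(np.uint8))
for i in range(1,n):
    if st[i,4]>100: x,y,w,h=st[i,:4]; print(st[i],px(d,(x,y),.015).round(3),px(d,(x+w,y+h),.015).round(3))
for s_ in ['scene','side']:
    d=shot(s_)
    for n in ['clothespin_mid','fob_mid','padlock_mid','board_hook_mid','bag_clip_mid','pot_hook_mid']: print(s_,end=' '); find(d,n)
```

```text
[0.6125 0.0767 0.2198] [3.136e+00 1.000e-03 1.661e+00]
board_hook_mid [274. 131.] 0.63 [0.6048 0.1284]
clothespin_mid [277. 220.] 0.92 [0.617  0.0319]
fob_mid [281. 304.] 0.71 [ 0.6311 -0.0789]
bin_hook [289. 358.] 0.62 [ 0.65   -0.1603]
bin_hook [292. 125.] 0.6 [0.623  0.1361]
[311  84  23  64 324] [0.637 0.177] [0.668 0.118]
[253  88  25  63 252] [0.581 0.168] [0.611 0.11 ]
scene clothespin_mid [281. 254.] 0.68 [0.6118 0.0305]
clothespin_mid [348. 144.] 0.59 [0.3294 0.2482]
clothespin_mid [386. 162.] 0.54 [0.3975 0.3321]
scene fob_mid [236. 265.] 0.79 [ 0.6238 -0.0738]
fob_mid [414. 133.] 0.73 [0.3185 0.4289]
fob_mid [443. 177.] 0.61 [0.4626 0.4626]
scene padlock_mid [192. 267.] 0.9 [ 0.6161 -0.1716]
scene board_hook_mid [326. 245.] 0.79 [0.6065 0.1372]
scene bag_clip_mid [180. 200.] 0.61 [ 0.435  -0.1924]
scene pot_hook_mid [282. 197.] 0.48 [0.4607 0.0551]
side clothespin_mid [361. 286.] 0.84 [0.3226 0.2524]
clothespin_mid [315. 322.] 0.78 [0.3968 0.3439]
side fob_mid [264. 383.] 0.82 [0.4583 0.4631]
fob_mid [362. 378.] 0.82 [0.3179 0.434 ]
fob_mid [238. 179.] 0.4 [ 0.6351 -0.0679]
side padlock_mid [252. 159.] 0.59 [ 0.6218 -0.1682]
side board_hook_mid [235. 200.] 0.75 [0.6202 0.0237]
board_hook_mid [226. 229.] 0.68 [0.6119 0.1296]
side bag_clip_mid [324. 158.] 0.63 [ 0.4301 -0.1999]
side pot_hook_mid [296. 216.] 0.67 [0.4686 0.0607]
```

All four are at their floor positions in the right bins, and the placed hook's outline matches the fixed one's in length. The look-alikes are where they were.

```bash
python3 -c "
from cell import robot
print(robot.hand_in())"
```

```text
the job is handed in; nothing more can be done
None
```

I put the clothespin, small yellow fob, padlock and sleeved hook in their matching bins, in that order, left the look-alikes alone and handed in at about 29 s; the verdict wasn't shown, I viewed 16 pictures (limit 14), and I checked the hook's final position only by numbers.

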